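# Clamp a socket in the marking jig

## Robot

A 6-joint arm with a two-finger parallel gripper is mounted at the origin on the work surface. World frame = base frame: x ahead of the robot, y to its left, z up, the work surface at z = 0. Lengths are in mm, angles in rad, forces in N, time in s.
With the tool pointing down it reaches from about 350 to 875 mm from the base axis. Payload 4.2 kg.
Tool frame: the origin (TCP) lies midway between the tips of the shut fingers; the grasp point (between the pads) lies 19 mm behind it; y points along the fingers, x is the direction in which the jaws open and shut, and the axes are right-handed (so a half turn about y gives the same grasp; the last joint's range is limited). The gripper opens to 85 mm and grips with 20 to 120 N. Pads are 22 mm wide; open, the fingers measure 114 mm over their backs; the gripper's body (76 mm by 85 mm) begins 54 mm behind the grasp point. The pads swing forward as they close: fully open they stand 13 mm farther back than shut.
Start: joints at [1.571, 0.385, 0.008, 0, -1.194, -0.259], TCP at [159.919, 604.173, 231.312] pointing down, gripper open.
Joint ranges: [-3.14, 3.14], [-1.21, 2.06], [-1.07, 1.41], [-3.16, 2.05], [-2.99, -0.16], [-3.1, 3.1]. Speed limits (rad/s): [2.79, 2.79, 3.14, 3.14, 3.14, 3.14].

## Interface

Orientations are given as a unit quaternion [x, y, z, w].
In Python, from bench import read_state, get_image, job_done gives the robot as it stands.
- The arm moves only by the tool play_rows, never from a script. Its argument "series" is a list of rows, each a list of 7 numbers: the shift along the tool's x, y, z in m, then the turn, a rotation vector about the tool's x, y, z in rad, then the finger opening in m, from 0 to 0.0854. In form: [[x, y, z, wx, wy, wz, claw], ...]. A call has 1 to 10 rows; each row shifts and turns the pose as measured when the row begins, along the tool's axes as they then stand; what a row does not reach is not made up. A row lasts 1/10 s, in which the tool goes at most 50 mm and 8.59 degrees, less where a joint would pass 70% of its speed; a pose out of reach is approached as far as the arm can. A call with a gripper value outside its range is refused whole. The fingers move at their own pace and stop on an object; the grip force is fixed at half the most. Time passes only in rows, so rows that do not move let the fingers close. It gives the time, the measured TCP pose, the force and the opening at its end, in the units of the state.
- read_state(): the state, without advancing time (a new reading comes with each control period).
- get_image(name): name is "scene" or "top" or "wrist"; returns a dict with "color" (420x560x3 uint8, red, green, blue), "intrinsics" (3x3 intrinsics, pixels), "origin" and "orientation" of the camera in the world. Camera axes: x right, y down, z forward; pixel columns grow to the right and rows downward; lengths in mm; the calibration is good to about 2 mm. A picture is of the moment at which its call begins. There is no depth.
- job_done(): hands the job in, once; it reports no verdict.
The state is a dict: "clock": time; "joints": joint angles; "joint_vel": joint speeds; "joint_efforts": joint torques, N m; "position": TCP position; "ee_rot": TCP orientation; "contact_force": force on the tool from outside, world axes, zero at the start; "wrist_torque": the same for the moment, N m; "gripper_width": finger opening in mm.
Only numpy, scipy, OpenCV 4.12 (cv2) and the standard library are available. Lean on these libraries where they do the work, as an engineer would, in place of code of your own. Each camera call takes 0.05 s, during which the arm holds its last target. There are 200 camera calls.

## Task

Stand the bright steel socket with the blue band upright in front of the V of the blue marking jig and let go of it, then turn the red knob clockwise, your hand travelling along with its carriage, until the rubber nose holds the socket home in the V with about 12 N. Never press the socket harder than 25 N, and leave everything else where it is. Finish with the socket clamped upright and everything let go.

Things in the scene. Friction and masses are not known exactly. Their poses are not given: they have to be found in the camera images.
- socket_mid (a point): centre (half-way up) of the bright steel socket with a blue band: a cylinder 36 mm in diameter, 70 mm tall, 175 to 325 g, standing upright and loose on the red tray (floor 6 mm above the table) in one of three places 85 mm apart, two black sockets in the others. z axis up
- nest_seat (a point): where the centre of the socket's foot stands when pushed home in the steel V, on top of the blue base (12 mm above the table). Its +y axis is the level feed direction, from the nose into the V. On the -y side the floor is flat and free up to the rubber nose, which starts 10 mm or more from a socket that is home
- knob_grip (a point): on the vertical axis of the red bar knob, at the height to grip (69 mm above the table). The bar is 46 mm long (along the point's x axis), 14 mm wide (y axis), and runs from 20 mm below this point to 10 mm above it; below that is a black disc of 48 mm diameter. The knob's axis and a socket that is home lie on the same feed line
- knob (a joint): knob angle, rad, growing clockwise seen from above, starts at 0 to 0.5, has 4 rad or more left (always enough). Each rad clockwise shifts carriage and knob axis 12 mm along the feed (+y of nest_seat). Turning freely takes 0.24 N m, plus 0.012 N m per newton of clamping; let go, it stays and holds. In a resting hand that friction can act either way: compare with readings taken before the touch
- carriage: grey carriage, 92 x 80 mm, top 40 mm above the table; origin on the knob's axis, +y the feed. In front a stem with a springy rubber nose (22 mm dia, middle 28 mm above the table), its face 68 to 82 mm ahead of the knob's axis: different each time, not measured. From the socket being home to 12 N takes about 3 mm of travel, 4 N per mm. A loose socket slides with 1 to 3 N
- jig: the fixed blue jig base, 130 x 260 x 12 mm, origin under its centre, +y the feed direction
- tray: the fixed red tray, 270 x 85 mm, origin under its centre, with rims 12 mm high along its long sides and wire handles 25 mm high across its ends; leave it be
- socket_b_mid (a point): middle of the black socket with a red band, 40 mm dia x 66 mm; leave it be
- socket_c_mid (a point): middle of the black socket with a yellow band, 32 mm dia x 58 mm; leave it be
- spray: spray can, 64 mm dia x 190 mm, origin under its foot; leave it be
- oil: oil bottle, 60 mm dia x 160 mm, origin under its foot; leave it be
- driver: screwdriver lying flat; leave it be
- spanner: spanner lying flat; leave it be
- bowl: steel parts bowl, 100 mm dia x 35 mm; leave it be
- nest: the fixed steel V-block, 70 mm wide, 26 mm high, pinned at different places on the base. The V is 90 degrees, symmetric about nest_seat's y axis, open upward and towards -y, its back 42 mm beyond nest_seat; both walls touch the 36 mm socket when it is home
Mind the look-alikes: they are no part of the job. Leave any pink look-alike of the part that bears socket_mid alone.

How it is judged (in metres and radians):
On the way, in this order (a step that is already met when the one before it is completed fails the run):
1. the socket stands upright in the jig, in front of the V, let go (horizontal distance between socket_mid and nest_seat below 0.016 m and angle between socket_mid's own z axis and vertical below 0.1 rad and z of socket_mid in the frame of nest_seat between 0.031 and 0.039 m and contact force between the fingers and socket below 0.1 N), for 0.2 s.
2. the knob has been wound by hand until the nose bears on the socket (contact force between the fingers and knob above 1 N and contact force between carriage and socket above 5 N), for 0.2 s.
At the end, for the whole second after the job is handed in: The blue-banded socket stands upright (within 0.06 rad) on the jig base, within 4 mm of home in the V, at rest, pressed by the nose with 6 to 18 N, and everything is let go (contact force between carriage and socket between 6 and 18 N and horizontal distance between socket_mid and nest_seat below 0.004 m and angle between socket_mid's own z axis and vertical below 0.06 rad and z of socket_mid in the frame of nest_seat between 0.031 and 0.039 m and linear speed of socket below 0.01 m/s); the robot touches nothing.
It fails at once if the nose presses the socket with more than 25 N (contact force between carriage and socket above 25 N).
It fails at once if another thing is disturbed (moved more than 20 mm) (distance of any of socket_b_mid, socket_c_mid, spray, oil, driver, spanner, bowl from where it was at the start of the episode above 0.02 m).
It also fails if it takes over 72 s, if anything falls off the work surface, if the arm or the gripper's body presses on something with over 40 N, if the wrist force passes 120 N, or if a joint passes its speed limit or range.

## Working session

There is one attempt and no reset: what is moved stays moved. The work goes in short steps, Python scripts to look and compute and a tool call to move; the robot and the scene stay as the last step left them, time stands still between calls to the robot, and variables do not carry over. Pictures are saved under pics/ and viewed, about 8 in all and at most 12, crops included, and the job is handed in when it is done.

Besides the shell and the picture viewer there is one more tool, called after ">>>" by a JSON object that holds its "op" and its "data". play_rows: Moves the arm, as the interface text tells. Its arguments: {"type":"object","properties":{"series":{"type":"array","items":{"type":"array","items":{"type":"number"}}}},"required":["series"]}

```bash
mkdir -p pics; ls; cat > h.py <<'E'
import numpy as np, cv2, json
from scipy.spatial.transform import Rotation as R
from bench import read_state, get_image, job_done
def snap(name, fn):
    d=get_image(name); cv2.imwrite(f'pics/{fn}.png', d['color'][:,:,::-1])
    o=d['orientation']; 
    json.dump({'K':np.array(d['intrinsics']).tolist(),'o':np.array(d['origin']).tolist(),'q':np.array(o).tolist()},open(f'pics/{fn}.json','w'))
    return d
def cam(fn):
    c=json.load(open(f'pics/{fn}.json')); q=np.array(c['q'])
    M=q if q.shape==(3,3) else R.from_quat(q).as_matrix()
    return np.array(c['K']),np.array(c['o']),M
def at(fn,u,v,z):
    K,o,M=cam(fn); d=M@np.linalg.inv(K)@[u,v,1]
    return o+d*(z-o[2])/d[2]
def proj(fn,p):
    K,o,M=cam(fn); c=K@(M.T@(np.array(p)-o)); return c[:2]/c[2]
E
python3 - <<'E'
from h import *
for n in('top','scene','wrist'): snap(n,n+'0')
print(read_state()); print(open('pics/top0.json').read(),open('pics/wrist0.json').read())
a=cv2.imread('pics/top0.png');cv2.imwrite('pics/top0b.png',cv2.resize(a,(800,600),interpolation=cv2.INTER_CUBIC))
E
```

```text
pics
{'clock': 0.15, 'joints': array([ 1.57058547e+00,  3.85388045e-01,  6.94194718e-03, -3.61066732e-04,
       -1.19400172e+00, -2.58600942e-01]), 'joint_vel': array([ 0.00047073, -0.00184902,  0.00441207,  0.0014393 ,  0.00216993,
       -0.00166948]), 'joint_efforts': array([ 3.49102775e-04, -3.92678225e+01,  1.88582718e+01,  4.18871418e+00,
       -3.43154330e-03,  7.74646853e-07]), 'position': array([159.8273498 , 603.76323954, 230.46749189]), 'ee_rot': array([ 0.43170966, -0.55998017,  0.56076062, -0.43080914]), 'contact_force': array([-0.23013245, -0.00733276, -0.04158977]), 'wrist_torque': array([-0.03187864, -0.00244663, -0.07103232]), 'gripper_width': 85.42486639445508}
{"K": [[434.9726646672281, 0.0, 287.3070434713297], [0.0, 434.9726646672281, 209.34587080004525], [0.0, 0.0, 1.0]], "o": [359.82695138076394, -26.011050072602565, 1063.252304580893], "q": [-0.676766596208652, 0.7276578605468267, -0.08415134823706795, 0.0736176801485481]} {"K": [[327.39913095859873, 0.0, 278.6826285251631], [0.0, 327.39913095859873, 203.13516607501975], [0.0, 0.0, 1.0]], "o": [225.35205976781347, 586.7298108609373, 372.28954229299944], "q": [-0.6044546737969526, 0.7849956660703756, 0.10671082733920571, -0.08384003163363664]}
```

View pics/top0b.png

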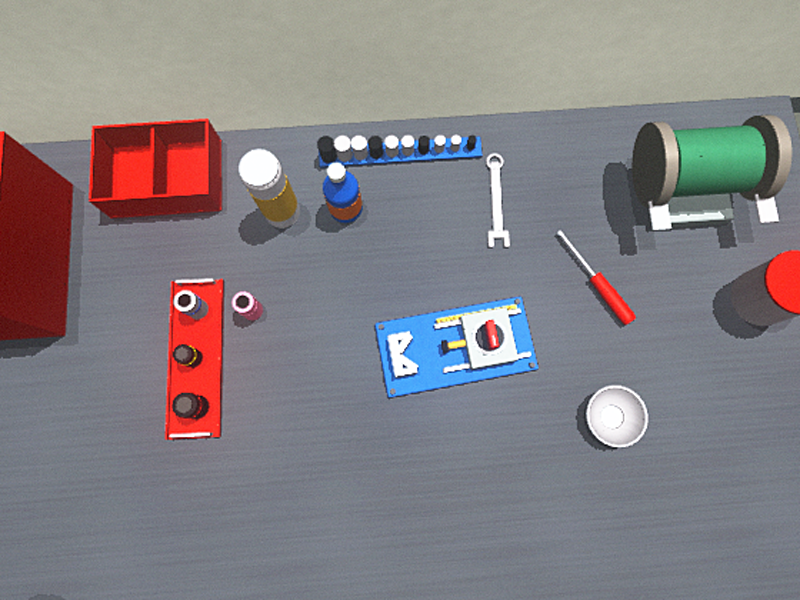

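View pics/scene0.png

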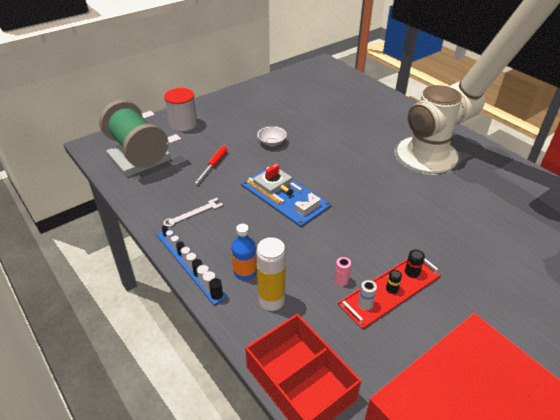

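The top view shows the bright, blue-banded socket at (187,303), the black yellow-banded one at (186,355), the black red-banded one at (188,406) and a pink look-alike at (246,306). The jig's V is at (402,354) and the red knob at (491,335). I'll enlarge both areas to confirm.

```bash
python3 - <<'E'
from h import *
a=cv2.imread('pics/top0.png')
# jig crop u 255-385, v 200-285 ; tray crop u 110-190 v 190-310
j=cv2.resize(a[200:285,258:383],None,fx=6.4,fy=6.4,interpolation=cv2.INTER_CUBIC)
t=cv2.resize(a[190:250,112:192],None,fx=10,fy=10,interpolation=cv2.INTER_CUBIC)
cv2.imwrite('pics/jig0.png',j);cv2.imwrite('pics/tray0.png',t)
E
```

```text
(no output)
```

View pics/jig0.png

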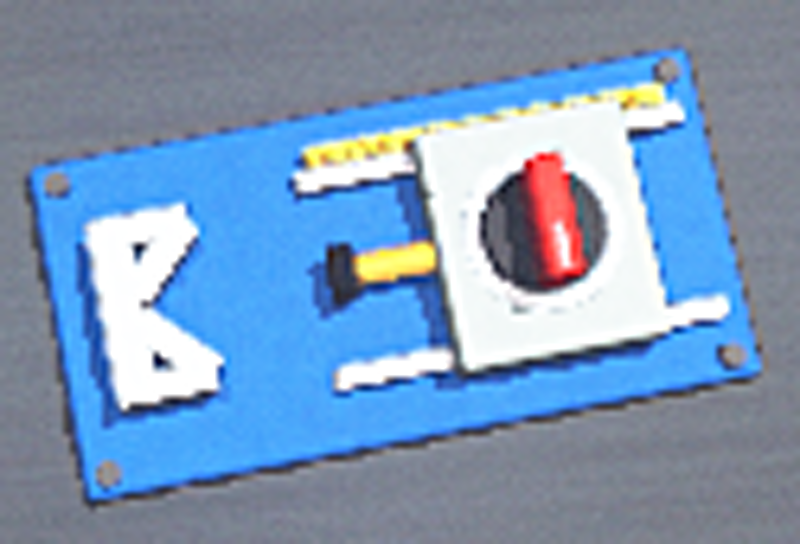

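View pics/tray0.png

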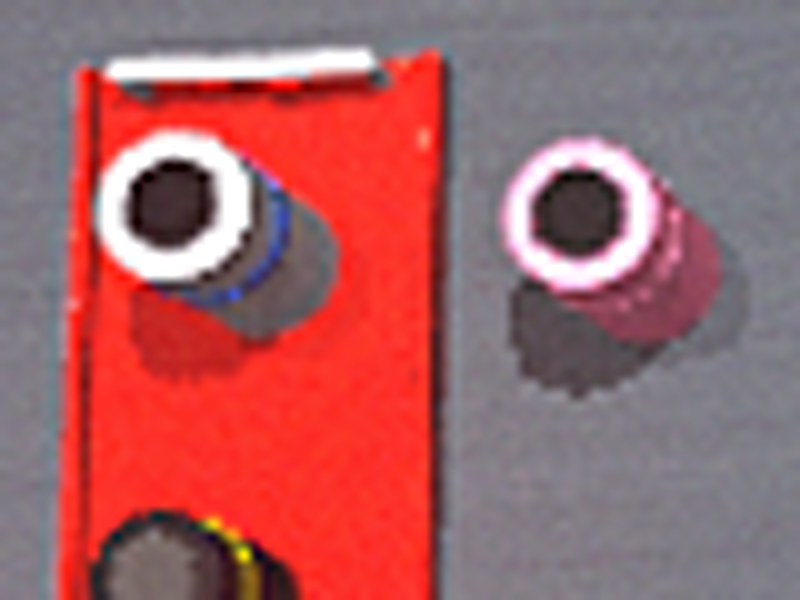

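The target is the bright socket at crop (175,207). It alone has the blue band and stands on the red tray, while the look-alike is pink and off the tray. Next I'll compute the positions.

```bash
python3 - <<'E'
from h import *
J=lambda x,y,z: at('top0',(x+.5)/6.4-.5+258,(y+.5)/6.4-.5+200,z)
T=lambda x,y,z: at('top0',(x+.5)/10-.5+112,(y+.5)/10-.5+190,z)
np.set_printoptions(precision=1,suppress=True)
print('sock',T(175,207,76),'outer',T(97,207,76),T(252,207,76),'pink',T(580,214,70))
print('black y',at('top0',183/1.4286,354/1.4286,64))
c=np.array([J(x,y,12) for x,y in((30,168),(686,48),(762,376),(90,502))]);print(c, [np.linalg.norm(c[i]-c[(i+1)%4]) for i in range(4)])
f=(c[0]+c[3]-c[1]-c[2])[:2];f/=np.linalg.norm(f);g=np.array([f[1],-f[0]])  # x axis = right of feed
g2=(c[1]+c[0]-c[2]-c[3])[:2];g2/=np.linalg.norm(g2)
print('f',f,'g',g,'g2',g2,np.degrees(np.arctan2(f[1],f[0])))
ctr=c.mean(0)[:2];print('ctr',ctr)
L=lambda p:(np.array([(p[:2]-ctr)@g,(p[:2]-ctr)@f]))
for n,p in dict(back1=J(88,212,38),back2=J(122,408,38),tip1=J(198,208,38),tip2=J(222,385,38),apex=J(145,303,38),
 nose=J(330,268,28),noseR=J(356,270,28),car1=J(416,140,40),car2=J(620,100,40),car3=J(664,335,40),car4=J(463,370,40),
 k1=J(542,155,79),k2=J(568,283,79),disc=J(544,228,49)).items(): print(n,p,L(p))
E
```

```text
sock [607.8 317.4  76. ] outer [609.1 335.4  76. ] [606.5 299.6  76. ] pink [600.9 225.4  70. ]
black y [522.  323.1  64. ]
[[ 561.1   13.8   12. ]
 [ 590.1 -243.    12. ]
 [ 461.4 -257.4   12. ]
 [ 432.8   -0.9   12. ]] [np.float64(258.4334453165088), np.float64(129.51758221863528), np.float64(258.0538364709693), np.float64(129.17021530959187)]
f [-0.1  1. ] g [1.  0.1] g2 [1.  0.1] 96.40325640027977
ctr [ 511.4 -121.9]
back1 [537.9  -7.8  38. ] [ 39.1 110.4]
back2 [464.3 -15.5  38. ] [-35. 111.]
tip1 [536.5 -48.8  38. ] [33.1 69.8]
tip2 [470.  -52.8  38. ] [-33.4  73.3]
apex [502.3 -26.6  38. ] [ 1.7 95.7]
nose [511.9 -96.8  28. ] [ 3.3 24.9]
noseR [ 510.4 -106.4   28. ] [ 0.8 15.5]
car1 [ 556.  -132.2   40. ] [ 43.2 -15.2]
car2 [ 565.8 -210.2   40. ] [ 44.2 -93.8]
car3 [ 476.4 -216.9   40. ] [-45.4 -90.5]
car4 [ 468.9 -141.6   40. ] [-44.4 -14.8]
k1 [ 539.8 -172.9   79. ] [ 22.6 -53.9]
k2 [ 492.9 -177.5   79. ] [-24.5 -53.2]
disc [ 518.  -175.4   49. ] [  0.6 -53.9]
```

```bash
cat >> h.py <<'E'
np.set_printoptions(precision=4,suppress=True)
def tgtR(jawdeg):
    a=np.radians(jawdeg); x=np.array([np.cos(a),np.sin(a),0]); y=np.array([0,0,-1.]); return np.stack([x,y,np.cross(x,y)],1)
def yaw(M): return np.degrees(np.arctan2(M[1,0],M[0,0]))
def plan(waypts, claw, st=None):
    """waypts: list of (xyz mm, jawdeg, nrows); prints tool-frame rows"""
    s=st or read_state(); p=np.array(s['position']); M=R.from_quat(s['ee_rot']).as_matrix(); rows=[]
    for t,jd,n in waypts:
        T=tgtR(jd); t=np.array(t,float)
        rv=R.from_matrix(M.T@T).as_rotvec()
        M0=M; p0=p
        for i in range(n):
            tp=p0+(t-p0)*(i+1)/n; TM=M0@R.from_rotvec(rv*(i+1)/n).as_matrix()
            rows.append(list(np.round(M.T@(tp-p)/1000,4))+list(np.round(R.from_matrix(M.T@TM).as_rotvec(),3))+[claw])
            p,M=tp,TM
    print('['+',\n'.join('['+','.join(f'{v:g}' for v in r)+']' for r in rows)+']')
def show(name=''):
    s=read_state(); M=R.from_quat(s['ee_rot']).as_matrix()
    print(name,'t',round(s['clock'],2),'p',s['position'],'yaw %.2f'%yaw(M),'tool y',M[:,1],'F',s['contact_force'],'T',s['wrist_torque'],'w %.1f'%s['gripper_width'],'j',s['joints'])
    return s
E
python3 - <<'E'
from h import *
show(); plan([([608,318,110],86.2,12)],0.075)
E
```

```text
t 0.15 p [159.8273 603.7632 230.4675] yaw -104.84 tool y [-0.0003 -0.0017 -1.    ] F [-0.2301 -0.0073 -0.0416] T [-0.0319 -0.0024 -0.071 ] w 85.4 j [ 1.5706  0.3854  0.0069 -0.0004 -1.194  -0.2586]
[[0.0134,0.0101,0.0422,-0,0.246,0,0.075],
[0.0028,0.0101,0.0442,-0,0.246,0,0.075],
[-0.0081,0.01,0.0436,-0,0.246,0,0.075],
[-0.0184,0.01,0.0403,-0,0.246,0,0.075],
[-0.0277,0.01,0.0346,-0,0.246,0,0.075],
[-0.0353,0.01,0.0268,-0,0.246,0,0.075],
[-0.0407,0.01,0.0174,-0,0.246,0,0.075],
[-0.0437,0.01,0.007,-0,0.246,0,0.075],
[-0.0441,0.01,-0.0038,-0,0.246,0,0.075],
[-0.0419,0.01,-0.0145,-0,0.246,0,0.075],
[-0.0371,0.01,-0.0242,-0,0.246,0,0.075],
[-0.0301,0.01,-0.0325,-0,0.246,0,0.075]]
```

```bash
python3 - <<'E'
from h import *
plan([([608,318,130],-93.8,13)],0.075)
E
```

```text
[[0.0124,0.0078,0.039,0,-0.015,0,0.075],
[0.013,0.0078,0.0388,0,-0.015,0,0.075],
[0.0136,0.0077,0.0386,0,-0.015,0,0.075],
[0.0141,0.0077,0.0384,0,-0.015,0,0.075],
[0.0147,0.0077,0.0381,0,-0.015,0,0.075],
[0.0153,0.0077,0.0379,0,-0.015,0,0.075],
[0.0158,0.0077,0.0377,0,-0.015,0,0.075],
[0.0164,0.0077,0.0375,0,-0.015,0,0.075],
[0.0169,0.0077,0.0372,0,-0.015,0,0.075],
[0.0175,0.0077,0.037,0,-0.015,0,0.075],
[0.018,0.0077,0.0367,0,-0.015,0,0.075],
[0.0186,0.0077,0.0364,0,-0.015,0,0.075],
[0.0191,0.0077,0.0361,0,-0.015,0,0.075]]
```

>>> {"op": "play_rows", "data": {"series": [[0.012,0.008,0.039,0,-0.015,0,0.075],[0.013,0.008,0.039,0,-0.015,0,0.075],[0.014,0.008,0.0385,0,-0.015,0,0.075],[0.014,0.008,0.038,0,-0.015,0,0.075],[0.015,0.008,0.038,0,-0.015,0,0.075],[0.015,0.008,0.038,0,-0.015,0,0.075],[0.016,0.008,0.0375,0,-0.015,0,0.075],[0.016,0.008,0.0375,0,-0.015,0,0.075],[0.017,0.008,0.037,0,-0.015,0,0.075],[0.0175,0.008,0.037,0,-0.015,0,0.075]]}}

```text
clock: 1.15
position: [512.7, 381.6, 145.2]
ee_rot: [0.478, -0.522, 0.522, -0.475]
contact_force: [0.1, 0.5, 0.1]
gripper_width: 74.9
```

```bash
python3 - <<'E'
from h import *
show();plan([([608,318,125],-93.8,6)],0.075)
E
```

```text
t 1.15 p [512.6576 381.56   145.1969] yaw -95.24 tool y [-0.0026 -0.0024 -1.    ] F [0.1195 0.5078 0.0722] T [ 0.0829 -0.0187  0.0371] w 74.9 j [ 0.8923  0.4775 -0.0693 -0.0006 -1.0275  0.5872]
[[0.0091,0.0034,0.0168,0,-0.004,0,0.075],
[0.0092,0.0034,0.0168,0,-0.004,0,0.075],
[0.0092,0.0034,0.0167,0,-0.004,0,0.075],
[0.0093,0.0034,0.0167,0,-0.004,0,0.075],
[0.0094,0.0034,0.0166,0,-0.004,0,0.075],
[0.0094,0.0034,0.0166,0,-0.004,0,0.075]]
```

>>> {"op": "play_rows", "data": {"series": [[0.009,0.0034,0.017,0,-0.004,0,0.075],[0.009,0.0034,0.017,0,-0.004,0,0.075],[0.009,0.0034,0.017,0,-0.004,0,0.075],[0.009,0.0034,0.0165,0,-0.004,0,0.075],[0.0095,0.0034,0.0165,0,-0.004,0,0.075],[0.0095,0.0034,0.0165,0,-0.004,0,0.075],[0,0,0,0,0,0,0.075]]}}

```text
clock: 1.85
position: [614.3, 309.0, 117.3]
ee_rot: [-0.486, 0.519, -0.518, 0.476]
contact_force: [-0.1, -0.3, 0.1]
gripper_width: 75.2
```

```bash
python3 - <<'E'
from h import *
snap('wrist','w1');show()
print(proj('w1',[608,318,76]),proj('w1',[608,318,6]), cam('w1')[1])
E
```

```text
t 1.9 p [613.527  309.6033 117.5579] yaw -94.29 tool y [-0.0107 -0.0087 -0.9999] F [-0.9321  1.5066  0.2895] T [ 0.008   0.0327 -0.0023] w 74.8 j [ 0.7019  0.5827  0.0422 -0.0003 -1.0441  0.7942]
[263.8118 240.1669] [266.7095 206.5232] [683.3377 305.3104 258.6071]
```

View pics/w1.png

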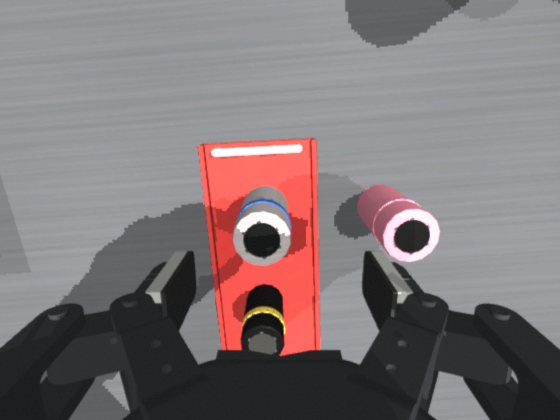

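Wrist view: the target's top ring is centred at (262,238), against a predicted (264,240), so the position is good to about 1 mm. The pink look-alike is at (412,238) and the yellow-banded socket at (263,330).

```bash
python3 - <<'E'
from h import *
plan([([608.3,318.3,100],-93.8,3),([608.3,318.3,37],-93.8,5)],0.075)
E
```

```text
[[-0.0028,0.0058,-0.0019,0.003,-0.003,0.003,0.075],
[-0.0028,0.0058,-0.0019,0.003,-0.003,0.003,0.075],
[-0.0028,0.0059,-0.0019,0.003,-0.003,0.003,0.075],
[0,0.0126,0,-0,0,-0,0.075],
[0,0.0126,0,-0,0,-0,0.075],
[0,0.0126,0,-0,0,-0,0.075],
[0,0.0126,0,-0,0,-0,0.075],
[0,0.0126,0,-0,0,-0,0.075]]
```

>>> {"op": "play_rows", "data": {"series": [[-0.0028,0.006,-0.002,0.003,-0.003,0.003,0.075],[-0.0028,0.006,-0.002,0.003,-0.003,0.003,0.075],[-0.0028,0.006,-0.002,0.003,-0.003,0.003,0.075],[0,0,0,0,0,0,0.075],[0,0.01,0,0,0,0,0.075],[0,0.01,0,0,0,0,0.075],[0,0,0,0,0,0,0.075]]}}

```text
clock: 2.6
position: [604.2, 321.8, 76.3]
ee_rot: [-0.485, 0.515, -0.514, 0.484]
contact_force: [-0.6, -0.1, -0.8]
gripper_width: 75.0
```

```bash
python3 - <<'E'
from h import *
show();plan([([608.3,318.3,37],-93.8,4)],0.075)
E
```

```text
t 2.6 p [604.1944 321.7636  76.2953] yaw -93.48 tool y [-0.0015  0.0004 -1.    ] F [-0.608  -0.1252 -0.7508] T [ 0.0133 -0.005   0.0607] w 75.0 j [ 0.7244  0.6134 -0.0161 -0.0016 -0.9422  0.7866]
[[0.0008,0.0098,0.0011,0,0.001,-0,0.075],
[0.0008,0.0098,0.0011,0,0.001,-0,0.075],
[0.0008,0.0098,0.0011,0,0.001,-0,0.075],
[0.0008,0.0098,0.0011,0,0.001,-0,0.075]]
```

>>> {"op": "play_rows", "data": {"series": [[0.001,0.01,0.0014,0,0,0,0.075],[0.0006,0.01,0.001,0,0,0,0.075],[0.0003,0.006,0.0007,0,0,0,0.075],[0,0.003,0,0,0,0,0.075],[0,0,0,0,0,0,0.075]]}}

```text
clock: 3.1
position: [607.6, 318.9, 43.7]
ee_rot: [-0.485, 0.516, -0.515, 0.484]
contact_force: [-0.6, 0.0, -0.9]
gripper_width: 75.1
```

```bash
python3 - <<'E'
from h import *
show();plan([([608.3,318.3,37],-93.8,2)],0.075)
E
```

```text
t 3.1 p [607.6022 318.8571  43.7363] yaw -93.53 tool y [-0.0024 -0.0006 -1.    ] F [-0.6484  0.0119 -0.8507] T [ 0.0384  0.0191 -0.0125] w 75.1 j [ 0.7178  0.6516 -0.0373 -0.0015 -0.8841  0.7923]
[[0.0003,0.0034,0.0004,0.001,0.002,0,0.075],
[0.0003,0.0034,0.0004,0.001,0.002,0,0.075]]
```

>>> {"op": "play_rows", "data": {"series": [[0.0003,0.003,0.0004,0.001,0.001,0,0.075],[0.0002,0.001,0.0002,0.001,0.001,0,0.075],[0,0,0,0,0,0,0.075],[0,0,0,0,0,0,0.03],[0,0,0,0,0,0,0.03],[0,0,0,0,0,0,0.03],[0,0,0,0,0,0,0.03],[0,0,0,0,0,0,0.03]]}}

```text
clock: 3.9
position: [609.1, 318.9, 41.0]
ee_rot: [0.483, -0.515, 0.516, -0.485]
contact_force: [0.6, 0.9, 0.2]
gripper_width: 34.9
```

```bash
python3 - <<'E'
from h import *
show()
E
```

```text
t 3.9 p [609.0931 318.9377  41.0079] yaw -93.63 tool y [ 0.0025  0.0011 -1.    ] F [0.6362 0.9218 0.1585] T [-0.0208 -0.0162 -0.0002] w 34.9 j [ 0.7173  0.6545 -0.0407  0.001  -0.873   0.7895]
```

>>> {"op": "play_rows", "data": {"series": [[0,-0.008,0,0,0,0,0.03],[0,-0.02,0,0,0,0,0.03],[0,-0.025,0,0,0,0,0.03],[0,-0.025,0,0,0,0,0.03],[0,-0.02,0,0,0,0,0.03],[0,-0.01,0,0,0,0,0.03],[0,0,0,0,0,0,0.03]]}}

```text
clock: 4.6
position: [605.7, 316.9, 149.8]
ee_rot: [-0.486, 0.517, -0.515, 0.48]
contact_force: [0.3, -0.5, -3.1]
gripper_width: 34.6
```

```bash
python3 - <<'E'
from h import *
show();plan([([504.6,-40,150],-83.6,13)],0.03)
E
```

```text
t 4.6 p [605.7488 316.9434 149.8029] yaw -93.74 tool y [-0.0076 -0.0042 -1.    ] F [ 0.2928 -0.4585 -3.0551] T [ 0.0618 -0.0614  0.0086] w 34.6 j [ 0.7171  0.5468  0.0652 -0.0021 -1.0978  0.7893]
[[0.0279,0.0002,-0.006,0.001,-0.014,0,0.03],
[0.0278,0.0001,-0.0064,0.001,-0.014,0,0.03],
[0.0277,0.0001,-0.0067,0.001,-0.014,0,0.03],
[0.0276,0.0001,-0.0071,0.001,-0.014,0,0.03],
[0.0275,0.0001,-0.0075,0.001,-0.014,0,0.03],
[0.0274,0.0001,-0.0079,0.001,-0.014,0,0.03],
[0.0273,0.0001,-0.0082,0.001,-0.014,0,0.03],
[0.0272,0.0001,-0.0086,0.001,-0.014,0,0.03],
[0.0271,0.0001,-0.009,0.001,-0.014,0,0.03],
[0.027,0,-0.0093,0.001,-0.014,0,0.03],
[0.0268,0,-0.0097,0.001,-0.014,0,0.03],
[0.0267,0,-0.0101,0.001,-0.014,0,0.03],
[0.0266,-0,-0.0104,0.001,-0.014,0,0.03]]
```

Weight felt is about 3 N, so the socket is held.

>>> {"op": "play_rows", "data": {"series": [[0.02,0,-0.0045,0.001,-0.014,0,0.03],[0.028,0,-0.0065,0.001,-0.014,0,0.03],[0.028,0,-0.0065,0.001,-0.014,0,0.03],[0.028,0,-0.007,0.001,-0.014,0,0.03],[0.028,0,-0.0075,0.001,-0.014,0,0.03],[0.0275,0,-0.008,0.001,-0.014,0,0.03],[0.0275,0,-0.008,0,-0.014,0,0.03],[0.027,0,-0.0085,0,-0.014,0,0.03],[0.027,0,-0.009,0,-0.014,0,0.03],[0.02,0,-0.007,0,-0.012,0,0.03]]}}

```text
clock: 5.6
position: [522.2, 46.2, 138.6]
ee_rot: [0.528, -0.483, 0.476, -0.511]
contact_force: [-0.2, 0.4, -2.1]
gripper_width: 34.5
```

```bash
python3 - <<'E'
from h import *
show();plan([([504.6,-58.3,130],-83.6,6)],0.03)
E
```

```text
t 5.6 p [522.1992  46.2184 138.6091] yaw -85.41 tool y [-0.0236 -0.0114 -0.9997] F [-0.1644  0.3668 -2.056 ] T [ 0.0063 -0.1227  0.053 ] w 34.5 j [ 0.3988  0.3165 -0.3521  0.0017 -0.9285  1.251 ]
[[0.0171,0.0017,-0.0043,0.004,-0.005,0.002,0.03],
[0.0171,0.0017,-0.0044,0.004,-0.005,0.002,0.03],
[0.0171,0.0016,-0.0045,0.004,-0.005,0.002,0.03],
[0.0171,0.0016,-0.0046,0.004,-0.005,0.002,0.03],
[0.017,0.0015,-0.0047,0.004,-0.005,0.002,0.03],
[0.017,0.0015,-0.0048,0.004,-0.005,0.002,0.03]]
```

>>> {"op": "play_rows", "data": {"series": [[0.017,0.0016,-0.0043,0.004,-0.005,0.002,0.03],[0.017,0.0016,-0.0044,0.004,-0.005,0.002,0.03],[0.017,0.0016,-0.0045,0.004,-0.005,0.002,0.03],[0.016,0.0016,-0.0045,0.004,-0.005,0.002,0.03],[0.01,0.0015,-0.003,0.004,-0.005,0.002,0.03],[0.004,0.0015,-0.001,0.002,-0.003,0.002,0.03],[0,0,0,0,0,0,0.03],[0,0,0,0,0,0,0.03]]}}

```text
clock: 6.4
position: [500.1, -42.9, 123.0]
ee_rot: [0.529, -0.478, 0.469, -0.522]
contact_force: [0.4, 0.4, -2.5]
gripper_width: 34.8
```

```bash
python3 - <<'E'
from h import *
show();plan([([504.6,-58.3,110],-83.6,4)],0.03)
d=snap('wrist','w2'); a=cv2.imread('pics/w2.png'); cv2.imwrite('pics/w2b.png',cv2.resize(a[100:380,90:470],None,fx=2,fy=2,interpolation=cv2.INTER_CUBIC))
E
```

```text
t 6.4 p [500.0527 -42.8925 123.0399] yaw -84.06 tool y [-0.0165  0.0018 -0.9999] F [ 0.368   0.3966 -2.4536] T [-0.0312 -0.0526 -0.0227] w 34.8 j [ 0.235   0.2974 -0.4258 -0.0074 -0.8633  1.4445]
[[0.004,0.0032,0.0008,0.004,-0.002,-0.001,0.03],
[0.004,0.0032,0.0008,0.004,-0.002,-0.001,0.03],
[0.004,0.0032,0.0007,0.004,-0.002,-0.001,0.03],
[0.004,0.0033,0.0007,0.004,-0.002,-0.001,0.03]]
```

View pics/w2b.png

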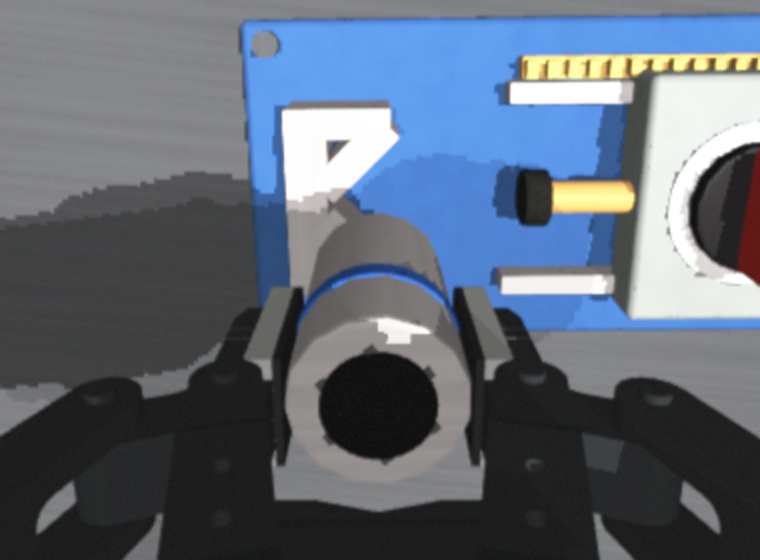

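Wrist view: the socket is held upright. The V-block's upper arm is at (284..398,105..205) and the nose face at (516,197). I'll refine the V and nose positions from this.

```bash
python3 - <<'E'
from h import *
f=np.array([-.1115,.9938]);g=np.array([.9938,.1115]);ctr=np.array([511.4,-121.9])
for n,x,y,z in (('base corner',246,20,12),('backcorner',282,110,38),('back mid',288,200,38),('tip',390,110,38),('tip2',398,135,38),('wall mid',360,170,38),('apex',330,205,38),('nose face low edge',518,197,28),('noseside1',535,170,28),('noseside2',535,225,28),('stem end',634,181,28),('stem end',634,211,28)):
    p=at('w2',x/2+90-.25,y/2+100-.25,z); print(n,p,'local',(p[:2]-ctr)@g,(p[:2]-ctr)@f)
E
```

```text
base corner [561.8683  13.1023  12.    ] local 65.20820137526731 128.53807251965532
backcorner [534.1162  -5.7266  38.    ] local 35.52867067111663 112.92031242001131
back mid [502.0967  -9.9015  38.    ] local 3.242177682066359 112.34141371867814
tip [538.0221 -42.7669  38.    ] local 35.280366088015334 75.67414974186939
tip2 [529.6606 -46.4942  38.    ] local 26.555171052386303 72.90223624929007
wall mid [515.8112 -34.5343  38.    ] local 14.125149568123492 86.33219030692622
apex [501.8203 -25.0525  38.    ] local 1.2781728879776226 97.31521110511356
nose face low edge [509.3243 -94.2271  28.    ] local 1.022717714214416 27.732786770070067
noseside1 [520.2194 -98.7581  28.    ] local 11.344999831900145 22.015082718119384
noseside2 [ 499.1213 -102.4408   28.    ] local -10.032877844487825 20.707621091872795
stem end [ 519.9442 -135.9783   28.    ] local 6.921460841590819 -14.943721820845234
stem end [ 508.511  -138.4803   28.    ] local -4.71976042717179 -16.15536803853088
```

>>> {"op": "play_rows", "data": {"series": [[0.005,0.003,0.001,0.006,0.003,-0.001,0.03],[0.0045,0.003,0.001,0.006,0.003,0,0.03],[0.003,0.003,0.001,0.004,0.002,0,0.03],[0.001,0.003,0.0005,0,0,0,0.03],[0,0.001,0,0,0,0,0.03],[0,0,0,0,0,0,0.03]]}}

```text
clock: 7.05
position: [506.0, -55.6, 108.7]
ee_rot: [-0.523, 0.475, -0.475, 0.525]
contact_force: [0.6, 0.2, -2.8]
gripper_width: 34.4
```

```bash
python3 - <<'E'
from h import *
show();plan([([504.6,-56.2,65],-83.6,5)],0.03)
E
```

```text
t 7.05 p [505.9945 -55.5657 108.7473] yaw -84.42 tool y [ 0.0013  0.0026 -1.    ] F [ 0.6237  0.1937 -2.7523] T [ 0.0428  0.0308 -0.0344] w 34.4 j [ 0.2085  0.3191 -0.4396 -0.0031 -0.8103  1.4618]
[[0.0001,0.0087,-0.0003,-0,-0.003,-0,0.03],
[0.0001,0.0087,-0.0003,-0,-0.003,-0,0.03],
[0.0001,0.0087,-0.0003,-0,-0.003,-0,0.03],
[0.0001,0.0087,-0.0003,-0,-0.003,-0,0.03],
[0.0001,0.0087,-0.0003,-0,-0.003,-0,0.03]]
```

>>> {"op": "play_rows", "data": {"series": [[0,0.009,-0.0005,0,-0.003,0,0.03],[0,0.012,-0.0004,0,-0.003,0,0.03],[0,0.01,-0.0003,0,-0.003,0,0.03],[0,0.007,0,0,-0.002,0,0.03],[0,0.003,0,0,0,0,0.03],[0,0,0,0,0,0,0.03],[0,0,0,0,0,0,0.03]]}}

```text
clock: 7.75
position: [505.1, -55.3, 64.6]
ee_rot: [-0.526, 0.472, -0.472, 0.528]
contact_force: [-0.6, 1.2, -1.8]
gripper_width: 34.4
```

```bash
python3 - <<'E'
from h import *
show();plan([([504.6,-56.2,47],-83.6,5)],0.03)
E
```

```text
t 7.75 p [505.1079 -55.281   64.629 ] yaw -83.69 tool y [ 0.0016  0.0025 -1.    ] F [-0.5766  1.1837 -1.8208] T [-0.0088 -0.0393 -0.0126] w 34.4 j [ 0.2096  0.3813 -0.4883 -0.0033 -0.6992  1.4738]
[[0.0002,0.0035,-0.0001,-0,-0,-0,0.03],
[0.0002,0.0035,-0.0001,-0,-0,-0,0.03],
[0.0002,0.0035,-0.0001,-0,-0,-0,0.03],
[0.0002,0.0035,-0.0001,-0,-0,-0,0.03],
[0.0002,0.0035,-0.0001,-0,-0,-0,0.03]]
```

>>> {"op": "play_rows", "data": {"series": [[0.0003,0.004,-0.0001,0,0,0,0.03],[0.0003,0.004,-0.0001,0,0,0,0.03],[0.0002,0.003,0,0,0,0,0.03],[0,0.002,0,0,0,0,0.03],[0,0.0015,0,0,0,0,0.03],[0,0,0,0,0,0,0.03]]}}

```text
clock: 8.35
position: [505.9, -56.0, 49.9]
ee_rot: [-0.525, 0.471, -0.472, 0.529]
contact_force: [0.4, 0.1, -3.5]
gripper_width: 34.7
```

```bash
python3 - <<'E'
from h import *
show()
E
```

```text
t 8.35 p [505.9417 -56.0242  49.9107] yaw -83.69 tool y [ 0.0042  0.0029 -1.    ] F [ 0.3876  0.0673 -3.5474] T [-0.0055  0.0038  0.0077] w 34.7 j [ 0.2079  0.4045 -0.5016 -0.0032 -0.66    1.4756]
```

>>> {"op": "play_rows", "data": {"series": [[0,0.0015,0.0003,0,0,0,0.03],[0,0.001,0.0003,0,0,0,0.03],[0,0.001,0,0,0,0,0.03],[0,0,0,0,0,0,0.03]]}}

```text
clock: 8.75
position: [507.2, -55.8, 47.1]
ee_rot: [-0.525, 0.471, -0.472, 0.529]
contact_force: [-0.5, 0.4, -2.9]
gripper_width: 34.6
```

```bash
python3 - <<'E'
from h import *
show()
E
```

```text
t 8.75 p [507.2446 -55.8324  47.0519] yaw -83.65 tool y [ 0.0055  0.0028 -1.    ] F [-0.4501  0.3663 -2.9443] T [-0.0427  0.0122 -0.0202] w 34.6 j [ 0.2079  0.4102 -0.5022 -0.0026 -0.6524  1.4758]
```

>>> {"op": "play_rows", "data": {"series": [[0,0,-0.0015,-0.001,0,0.003,0.03],[0,0.0005,-0.0008,0,0,0.002,0.03],[0,0.0008,-0.0004,0,0,0,0.03],[0,0.0008,0,0,0,0,0.03],[0,0,0,0,0,0,0.03]]}}

```text
clock: 9.25
position: [505.7, -56.0, 47.1]
ee_rot: [-0.523, 0.471, -0.471, 0.531]
contact_force: [0.1, 0.3, -3.2]
gripper_width: 34.4
```

```bash
python3 - <<'E'
from h import *
show()
E
```

```text
t 9.25 p [505.6903 -55.9863  47.1198] yaw -83.59 tool y [ 0.0073  0.0081 -0.9999] F [ 0.1011  0.2513 -3.2309] T [-0.064   0.006   0.0626] w 34.4 j [ 0.2052  0.4077 -0.5036 -0.0107 -0.6508  1.4858]
```

```bash
python3 - <<'E'
from h import *
plan([([504.8,-56.1,45],-83.6,4)],0.03)
E
```

```text
[[0,0.0005,-0.0002,-0.002,0,-0.002,0.03],
[0,0.0005,-0.0002,-0.002,0,-0.002,0.03],
[0,0.0005,-0.0002,-0.002,0,-0.002,0.03],
[0,0.0005,-0.0002,-0.002,0,-0.002,0.03]]
```

>>> {"op": "play_rows", "data": {"series": [[0,0.001,-0.0003,-0.002,0,-0.002,0.03],[0,0.001,-0.0003,-0.002,0,-0.002,0.03],[0,0.001,-0.0002,-0.002,0,-0.002,0.03],[0,0.001,0,-0.001,0,-0.001,0.03],[0,0,0,0,0,0,0.03]]}}

```text
clock: 9.75
position: [505.9, -55.6, 47.0]
ee_rot: [-0.527, 0.47, -0.472, 0.528]
contact_force: [0.6, 0.4, -2.7]
gripper_width: 34.7
```

```bash
python3 - <<'E'
from h import *
show()
E
```

```text
t 9.75 p [505.8646 -55.6359  46.9882] yaw -83.50 tool y [ 0.0033 -0.0005 -1.    ] F [ 0.6473  0.4343 -2.7228] T [ 0.017  -0.0165  0.0347] w 34.7 j [ 0.2106  0.4092 -0.5061  0.002  -0.6524  1.472 ]
```

>>> {"op": "play_rows", "data": {"series": [[0,0.002,-0.0003,0,0,0,0.03],[0,0.002,-0.0003,0,0,0,0.03]]}}

```text
clock: 9.95
position: [506.1, -55.6, 46.8]
ee_rot: [-0.527, 0.469, -0.472, 0.529]
contact_force: [-6.0, 2.6, 18.5]
gripper_width: 34.9
```

```bash
python3 - <<'E'
from h import *
show()
E
```

```text
t 9.95 p [506.0943 -55.5906  46.7861] yaw -83.39 tool y [ 0.0046 -0.0016 -1.    ] F [-6.0434  2.6393 18.4844] T [ 0.7184  1.9597 -0.117 ] w 34.9 j [ 0.2114  0.4093 -0.5076  0.0042 -0.6498  1.4714]
```

The foot is standing on the base. I'll relax, then release.

>>> {"op": "play_rows", "data": {"series": [[0,-0.0005,0,0,0,0,0.03],[0,0,0,0,0,0,0.045],[0,0,0,0,0,0,0.06],[0,0,0,0,0,0,0.065],[0,0,0,0,0,0,0.065],[0,-0.015,0,0,0,0,0.065],[0,-0.03,0,0,0,0,0.065],[0,-0.03,0,0,0,0,0.065],[0,-0.015,0,0,0,0,0.065],[0,0,0,0,0,0,0.065]]}}

```text
clock: 10.95
position: [505.5, -55.9, 137.7]
ee_rot: [0.528, -0.47, 0.471, -0.527]
contact_force: [0.0, 1.3, -0.3]
gripper_width: 65.3
```

```bash
python3 - <<'E'
from h import *
show()
snap('top','t3');snap('wrist','w3')
a=cv2.imread('pics/t3.png');b=cv2.imread('pics/w3.png')
cv2.imwrite('pics/c3.png',np.vstack([cv2.resize(a[205:265,265:365],(760,300),interpolation=cv2.INTER_CUBIC) if 0 else cv2.resize(a[200:270,258:368],None,fx=4,fy=4,interpolation=cv2.INTER_CUBIC)[:, :440],cv2.resize(b[80:300,60:500],None,fx=1,fy=1)]))
E
```

```text
t 10.95 p [505.4669 -55.8555 137.7192] yaw -83.41 tool y [ 0.001  -0.0026 -1.    ] F [ 0.0189  1.2677 -0.3438] T [ 0.0691 -0.0208 -0.0062] w 65.3 j [ 0.2113  0.2809 -0.4087  0.0036 -0.8808  1.4722]
```

View pics/c3.png

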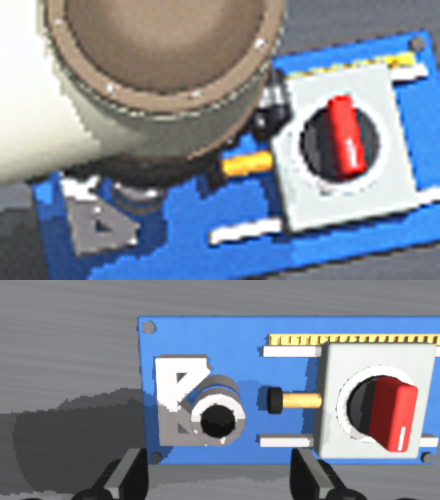

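```bash
python3 - <<'E'
from h import *
f=np.array([-.1115,.9938]);g=np.array([.9938,.1115]);ctr=np.array([511.4,-121.9])
l=lambda p:((p[:2]-ctr)@g,(p[:2]-ctr)@f)
p=at('w3',277,220,82);print('sock',p,l(p))
p=at('w3',60+268,80+120,28);print('nose',p,l(p))
b=cv2.imread('pics/w3.png');hsv=cv2.cvtColor(b,cv2.COLOR_BGR2HSV)
cv2.imwrite('pics/kn.png',cv2.resize(b[150:270,380:520],None,fx=5,fy=5,interpolation=cv2.INTER_CUBIC))
plan([([517.7,-175.2,130],-83.6,5)],0.06)
E
```

```text
sock [506.3454 -54.7238  82.    ] (np.float64(2.466908015533368), np.float64(67.32330267792702))
nose [509.4627 -94.9698  28.    ] (np.float64(1.0774564197333474), np.float64(26.97921171929881))
[[0.024,0.0012,0,0.001,0.001,0,0.06],
[0.024,0.0011,0,0.001,0.001,0,0.06],
[0.024,0.0011,0,0.001,0.001,0,0.06],
[0.024,0.0011,0.0001,0.001,0.001,0,0.06],
[0.024,0.0011,0.0001,0.001,0.001,0,0.06]]
```

View pics/kn.png

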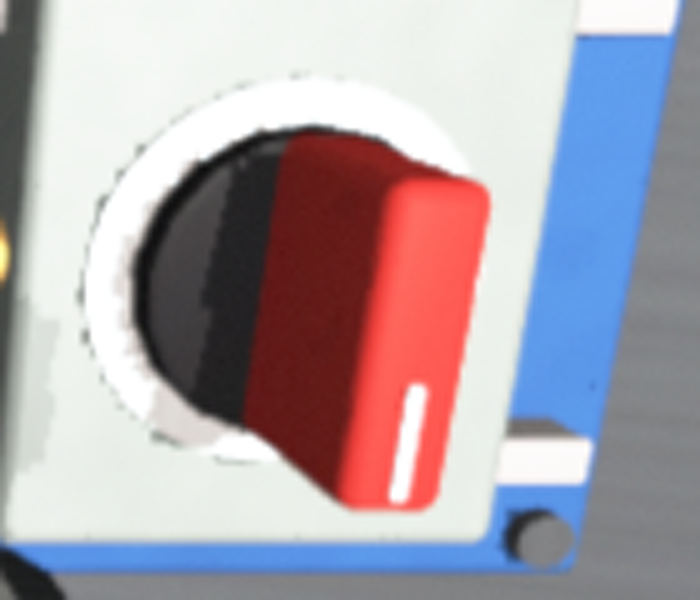

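```bash
python3 - <<'E'
from h import *
f=np.array([-.1115,.9938]);g=np.array([.9938,.1115]);ctr=np.array([511.4,-121.9])
P=lambda x,y:at('w3',380+(x+.5)/5-.5,150+(y+.5)/5-.5,79)[:2]
q=[P(390,180),P(488,182),P(436,510),P(342,506)]
m=np.mean(q,0);print(q,m,(m-ctr)@g,(m-ctr)@f)
d=(q[0]+q[1]-q[2]-q[3])/2;print(np.linalg.norm(d),np.degrees(np.arctan2(d[1],d[0])))
e=(q[1]-q[2]);print(np.degrees(np.arctan2(e[1],e[0])))
e=(q[0]-q[3]);print(np.degrees(np.arctan2(e[1],e[0])))
E
```

```text
[array([ 540.7229, -164.3168]), array([ 541.879 , -176.5729]), array([ 497.7916, -182.0973]), array([ 496.9327, -169.5723])] [ 519.3316 -173.1398] 2.1691541311613953 -51.80649135771561
44.26817503163993 6.993452786031275
7.142275836921871
6.843524185331155
```

>>> {"op": "play_rows", "data": {"series": [[0.015,0,0,0,0,0,0.05],[0.024,0,0,0,0,0,0.05],[0.026,0,0,0,0,0,0.05],[0.022,0.002,0,0,0,0,0.05],[0.014,0.002,0,0,0,0,0.05],[0.005,0.002,0,0,0,0,0.05],[0,0,0,0,0,0,0.05],[0,0,0,0,0,0,0.05]]}}

```text
clock: 11.85
position: [510.6, -163.7, 118.3]
ee_rot: [0.534, -0.476, 0.465, -0.522]
contact_force: [-0.3, 0.0, -0.4]
gripper_width: 50.0
```

```bash
python3 - <<'E'
from h import *
show();plan([([518.3,-174.3,100],-83.5,3),([518.3,-174.3,60],-83.5,3)],0.05)
E
```

```text
t 11.85 p [ 510.5793 -163.7053  118.2975] yaw -83.41 tool y [-0.0236 -0.0015 -0.9997] F [-0.2716  0.0032 -0.4028] T [-0.0081 -0.0732 -0.0366] w 50.0 j [-0.0067  0.3578 -0.3495  0.0022 -0.8871  1.691 ]
[[0.0038,0.006,0.0023,0.008,0.001,-0,0.05],
[0.0038,0.0061,0.0022,0.008,0.001,-0,0.05],
[0.0038,0.0061,0.0022,0.008,0.001,-0,0.05],
[0,0.0133,-0,0,0,0,0.05],
[0,0.0133,-0,0,0,0,0.05],
[0,0.0133,-0,0,0,0,0.05]]
```

>>> {"op": "play_rows", "data": {"series": [[0.0045,0.006,0.003,0.009,0,0,0.05],[0.004,0.006,0.0025,0.008,0,0,0.05],[0.0025,0.004,0.0015,0.005,0,0,0.05],[0,0,0,0,0,0,0.05],[0,0,0,0,0,0,0.05]]}}

```text
clock: 12.35
position: [519.3, -172.6, 100.8]
ee_rot: [-0.528, 0.47, -0.469, 0.529]
contact_force: [0.3, 0.3, -0.6]
gripper_width: 50.1
```

```bash
python3 - <<'E'
from h import *
show();plan([([518.3,-174.3,53],-83.5,5)],0.05)
E
```

```text
t 12.35 p [ 519.3219 -172.5541  100.7586] yaw -83.23 tool y [ 0.0002  0.0015 -1.    ] F [ 0.2585  0.2911 -0.5631] T [-0.0313  0.0354  0.0163] w 50.1 j [-0.0253  0.3864 -0.356  -0.002  -0.8283  1.7156]
[[0.0003,0.0096,-0.0002,-0,0.001,-0,0.05],
[0.0003,0.0096,-0.0002,-0,0.001,-0,0.05],
[0.0003,0.0096,-0.0002,-0,0.001,-0,0.05],
[0.0003,0.0096,-0.0002,-0,0.001,-0,0.05],
[0.0003,0.0096,-0.0002,-0,0.001,-0,0.05]]
```

>>> {"op": "play_rows", "data": {"series": [[0.0005,0.009,-0.0003,0,0.001,0,0.05],[0.0004,0.012,-0.0002,0,0.001,0,0.05],[0.0003,0.011,-0.0002,0,0,0,0.05],[0.0003,0.008,0,0,0,0,0.05],[0,0.004,0,0,0,0,0.05],[0,0.001,0,0,0,0,0.05],[0,0,0,0,0,0,0.05]]}}

```text
clock: 13.05
position: [518.2, -174.0, 51.0]
ee_rot: [-0.528, 0.471, -0.469, 0.528]
contact_force: [0.1, -0.8, 0.5]
gripper_width: 49.8
```

```bash
python3 - <<'E'
from h import *
show();plan([([518.3,-174.3,52],-83.5,1)],0.05)
E
```

```text
t 13.05 p [ 518.2243 -173.9837   50.9592] yaw -83.35 tool y [-0.0015  0.0016 -1.    ] F [ 0.0707 -0.8118  0.5104] T [-0.0261 -0.0443 -0.0233] w 49.8 j [-0.0281  0.4545 -0.404  -0.0024 -0.7139  1.7169]
[[0.0003,-0.001,0,0.001,0.003,-0.002,0.05]]
```

>>> {"op": "play_rows", "data": {"series": [[0,0,0,0,0,0,0.03],[0,0,0,0,0,0,0.005],[0,0,0,0,0,0,0.005],[0,0,0,0,0,0,0.005],[0,0,0,0,0,0,0.005],[0,0,0,0,0,0,0.005]]}}

```text
clock: 13.65
position: [518.9, -174.7, 51.9]
ee_rot: [-0.527, 0.471, -0.471, 0.528]
contact_force: [0.6, -1.0, -1.6]
gripper_width: 12.9
```

```bash
python3 - <<'E'
from h import *
s=show();print(s['joint_efforts'])
E
```

```text
t 13.65 p [ 518.909  -174.7151   51.8835] yaw -83.47 tool y [ 0.0011  0.0012 -1.    ] F [ 0.5961 -1.0403 -1.6429] T [-0.2494 -0.0924 -0.1559] w 12.9 j [-0.0293  0.4533 -0.4032 -0.0019 -0.7132  1.7155]
[  0.6269 -37.8314  13.4721   2.9814  -0.0866   0.1301]
```

```bash
cat >> h.py <<'E'
P0=np.array([518.9,-174.7,52.0]);Y0=-83.47;F=np.array([-.1115,.9938,0])
def turn(steps):
    s=read_state();M=R.from_quat(s['ee_rot']).as_matrix();a=np.radians((Y0-yaw(M))%360) if yaw(M)!=Y0 else 0
    if a>6: a-=2*np.pi
    e=s['position']-(P0+12*a*F); E=M.T@e
    n=lambda v:np.round(v,2)
    print('t %.2f a %.3f errTool %s (feed %.2f) tilt %s F %s Tz %.3f T %s eff6 %.3f w %.1f j6 %.2f'%(s['clock'],a,n(E),e@F,M[:2,1],n(s['contact_force']),s['wrist_torque'][2],n(s['wrist_torque'][:2]),s['joint_efforts'][5],s['gripper_width'],s['joints'][5]))
    b=a;rows=[]
    for d in steps:
        al=b+d/2; rows.append([-.012*d*np.cos(al),-.012*d*np.sin(al),d]); b+=d
    print(' '.join('(x %.4f z %.4f wy %.3f)'%tuple(r) for r in rows))
E
python3 -c "
from h import *
turn([.06]*5)"
```

```text
t 13.65 a 0.000 errTool [0.02 0.12 0.01] (feed -0.02) tilt [0.0011 0.0012] F [ 0.6  -1.04 -1.64] Tz -0.156 T [-0.25 -0.09] eff6 0.130 w 12.9 j6 1.72
(x -0.0007 z -0.0000 wy 0.060) (x -0.0007 z -0.0001 wy 0.060) (x -0.0007 z -0.0001 wy 0.060) (x -0.0007 z -0.0002 wy 0.060) (x -0.0007 z -0.0002 wy 0.060)
```

>>> {"op": "play_rows", "data": {"series": [[-0.0007,0,0,0,0.06,0,0.005],[-0.0007,0,-0.0001,0,0.06,0,0.005],[-0.0007,0,-0.0001,0,0.06,0,0.005],[-0.0007,0,-0.0002,0,0.06,0,0.005],[-0.0007,0,-0.0002,0,0.06,0,0.005]]}}

```text
clock: 14.15
position: [518.6, -171.2, 51.9]
ee_rot: [0.45, -0.545, 0.545, -0.451]
contact_force: [0.0, -1.6, -1.8]
gripper_width: 13.0
```

```bash
python3 -c "
from h import *
turn([.06]*8)"
```

```text
t 14.15 a 0.303 errTool [0.07 0.09 0.11] (feed -0.10) tilt [ 0.0009 -0.0004] F [ 0.03 -1.62 -1.75] Tz 0.228 T [-0.3  -0.05] eff6 0.182 w 13.0 j6 1.40
(x -0.0007 z -0.0002 wy 0.060) (x -0.0007 z -0.0003 wy 0.060) (x -0.0006 z -0.0003 wy 0.060) (x -0.0006 z -0.0004 wy 0.060) (x -0.0006 z -0.0004 wy 0.060) (x -0.0006 z -0.0004 wy 0.060) (x -0.0006 z -0.0005 wy 0.060) (x -0.0005 z -0.0005 wy 0.060)
```

>>> {"op": "play_rows", "data": {"series": [[-0.0007,0,-0.0002,0,0.06,0,0.005],[-0.0007,0,-0.0003,0,0.06,0,0.005],[-0.0007,0,-0.0003,0,0.06,0,0.005],[-0.0006,0,-0.0004,0,0.06,0,0.005],[-0.0006,0,-0.0004,0,0.06,0,0.005],[-0.0006,0,-0.0004,0,0.06,0,0.005],[-0.0006,0,-0.0005,0,0.06,0,0.005],[-0.0005,0,-0.0005,0,0.06,0,0.005]]}}

```text
clock: 14.95
position: [517.9, -165.5, 51.9]
ee_rot: [0.306, -0.636, 0.639, -0.306]
contact_force: [1.0, -1.8, -1.3]
gripper_width: 12.9
```

```bash
python3 -c "
from h import *
turn([.06]*10)"
```

```text
t 14.95 a 0.790 errTool [0.12 0.12 0.18] (feed -0.21) tilt [ 0.0002 -0.0032] F [ 1.   -1.76 -1.25] Tz 0.223 T [-0.18 -0.11] eff6 0.178 w 12.9 j6 0.90
(x -0.0005 z -0.0005 wy 0.060) (x -0.0005 z -0.0006 wy 0.060) (x -0.0004 z -0.0006 wy 0.060) (x -0.0004 z -0.0006 wy 0.060) (x -0.0004 z -0.0006 wy 0.060) (x -0.0003 z -0.0006 wy 0.060) (x -0.0003 z -0.0007 wy 0.060) (x -0.0002 z -0.0007 wy 0.060) (x -0.0002 z -0.0007 wy 0.060) (x -0.0002 z -0.0007 wy 0.060)
```

>>> {"op": "play_rows", "data": {"series": [[-0.0006,0,-0.0006,0,0.06,0,0.005],[-0.0005,0,-0.0006,0,0.06,0,0.005],[-0.0004,0,-0.0006,0,0.06,0,0.005],[-0.0004,0,-0.0006,0,0.06,0,0.005],[-0.0004,0,-0.0006,0,0.06,0,0.005],[-0.0003,0,-0.0006,0,0.06,0,0.005],[-0.0003,0,-0.0007,0,0.06,0,0.005],[-0.0002,0,-0.0007,0,0.06,0,0.005]]}}

```text
clock: 15.75
position: [517.2, -159.8, 51.9]
ee_rot: [0.144, -0.69, 0.694, -0.143]
contact_force: [0.1, -2.1, -1.3]
gripper_width: 12.6
```

```bash
python3 -c "
from h import *
turn([.06]*5)"
```

```text
t 15.75 a 1.277 errTool [0.11 0.11 0.3 ] (feed -0.32) tilt [ 0.0002 -0.0057] F [ 0.09 -2.05 -1.34] Tz 0.202 T [-0.28 -0.16] eff6 0.183 w 12.6 j6 0.40
(x -0.0002 z -0.0007 wy 0.060) (x -0.0001 z -0.0007 wy 0.060) (x -0.0001 z -0.0007 wy 0.060) (x -0.0001 z -0.0007 wy 0.060) (x -0.0000 z -0.0007 wy 0.060)
```

>>> {"op": "play_rows", "data": {"series": [[-0.0002,0,-0.0008,0,0.06,0,0.005],[-0.0002,0,-0.0008,0,0.06,0,0.005],[-0.0001,0,-0.0007,0,0.06,0,0.005],[-0.0001,0,-0.0007,0,0.06,0,0.005],[0,0,-0.0007,0,0.06,0,0.005]]}}

```text
clock: 16.25
position: [516.7, -156.2, 51.9]
ee_rot: [0.037, -0.704, 0.709, -0.037]
contact_force: [0.3, -0.8, -1.7]
gripper_width: 12.9
```

```bash
python3 -c "
from h import *
turn([.04]*4)"
```

```text
t 16.25 a 1.581 errTool [0.09 0.12 0.35] (feed -0.35) tilt [ 0.0002 -0.0073] F [ 0.27 -0.81 -1.72] Tz 0.197 T [-0.24 -0.11] eff6 0.181 w 12.9 j6 0.08
(x 0.0000 z -0.0005 wy 0.040) (x 0.0000 z -0.0005 wy 0.040) (x 0.0001 z -0.0005 wy 0.040) (x 0.0001 z -0.0005 wy 0.040)
```

>>> {"op": "play_rows", "data": {"series": [[0,0,-0.0006,0,0.04,0,0.005],[0,0,-0.0006,0,0.04,0,0.005],[0.0001,0,-0.0005,0,0.04,0,0.005],[0.0001,0,-0.0005,0,0.04,0,0.005]]}}

```text
clock: 16.65
position: [516.5, -154.3, 51.9]
ee_rot: [-0.02, -0.704, 0.71, 0.02]
contact_force: [-0.2, -1.8, -2.5]
gripper_width: 13.1
```

```bash
python3 -c "
from h import *
turn([.04]*4)
snap('wrist','w4')
b=cv2.imread('pics/w4.png');snap('scene','s4');c=cv2.imread('pics/s4.png');cv2.imwrite('pics/c4.png',np.hstack([cv2.resize(b,(480,360)),cv2.resize(c[155:230,235:335],None,fx=3.2,fy=4.8,interpolation=cv2.INTER_CUBIC)]))"
```

```text
t 16.65 a 1.742 errTool [0.05 0.11 0.4 ] (feed -0.39) tilt [ 0.0003 -0.0087] F [-0.17 -1.8  -2.51] Tz 0.203 T [-0.21 -0.15] eff6 0.048 w 13.1 j6 -0.08
(x 0.0001 z -0.0005 wy 0.040) (x 0.0001 z -0.0005 wy 0.040) (x 0.0001 z -0.0005 wy 0.040) (x 0.0001 z -0.0005 wy 0.040)
```

View pics/c4.png

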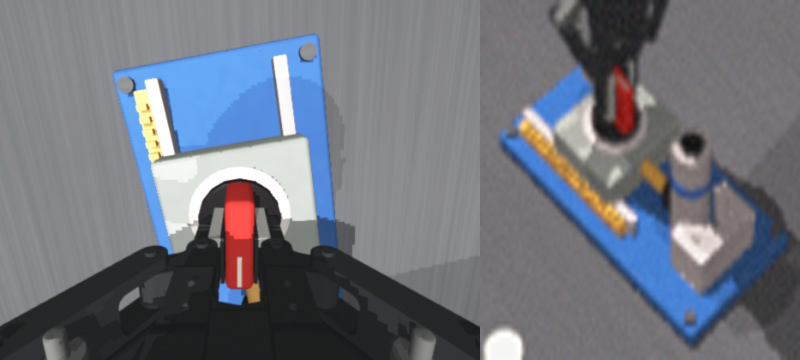

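The wrist view shows the bar centred in the pads. The scene view shows the nose just short of the upright socket.

>>> {"op": "play_rows", "data": {"series": [[0.0001,0,-0.0006,0.001,0.04,0,0.005],[0.0001,0,-0.0006,0.001,0.04,0,0.005],[0.0001,0,-0.0006,0.001,0.04,0,0.005]]}}

```text
clock: 17.05
position: [516.3, -152.9, 51.9]
ee_rot: [-0.062, -0.7, 0.709, 0.061]
contact_force: [0.2, -2.9, -1.9]
gripper_width: 12.9
```

```bash
python3 -c "
from h import *
turn([.04]*3)"
```

```text
t 17.05 a 1.860 errTool [0.03 0.13 0.4 ] (feed -0.37) tilt [-0.0001 -0.0125] F [ 0.17 -2.85 -1.88] Tz 0.210 T [-0.28 -0.15] eff6 0.063 w 12.9 j6 -0.21
(x 0.0001 z -0.0005 wy 0.040) (x 0.0002 z -0.0005 wy 0.040) (x 0.0002 z -0.0004 wy 0.040)
```

>>> {"op": "play_rows", "data": {"series": [[0.0001,0,-0.0006,-0.002,0.04,0,0.005],[0.0002,0,-0.0006,-0.002,0.04,0,0.005]]}}

```text
clock: 17.25
position: [516.2, -152.0, 51.9]
ee_rot: [-0.09, -0.698, 0.705, 0.089]
contact_force: [0.5, -2.3, -2.8]
gripper_width: 12.9
```

```bash
python3 -c "
from h import *
turn([.04]*3)"
```

```text
t 17.25 a 1.939 errTool [0.01 0.1  0.4 ] (feed -0.37) tilt [ 0.0006 -0.0092] F [ 0.51 -2.35 -2.8 ] Tz 0.237 T [-0.48 -0.18] eff6 0.013 w 12.9 j6 -0.29
(x 0.0002 z -0.0004 wy 0.040) (x 0.0002 z -0.0004 wy 0.040) (x 0.0002 z -0.0004 wy 0.040)
```

>>> {"op": "play_rows", "data": {"series": [[0.0002,0,-0.0005,-0.002,0.04,0,0.005],[0.0002,0,-0.0005,-0.001,0.04,0,0.005]]}}

```text
clock: 17.45
position: [516.1, -151.0, 51.9]
ee_rot: [-0.118, -0.695, 0.7, 0.116]
contact_force: [-0.2, -0.9, -1.1]
gripper_width: 13.1
```

```bash
python3 -c "
from h import *
turn([.04]*3)"
```

```text
t 17.45 a 2.017 errTool [-0.01  0.12  0.42] (feed -0.39) tilt [ 0.0012 -0.0067] F [-0.25 -0.89 -1.1 ] Tz 0.227 T [-0.27 -0.06] eff6 0.018 w 13.1 j6 -0.36
(x 0.0002 z -0.0004 wy 0.040) (x 0.0002 z -0.0004 wy 0.040) (x 0.0002 z -0.0004 wy 0.040)
```

>>> {"op": "play_rows", "data": {"series": [[0.0002,0,-0.0005,-0.001,0.04,0,0.005],[0.0002,0,-0.0005,-0.001,0.04,0,0.005]]}}

```text
clock: 17.65
position: [515.9, -150.1, 51.9]
ee_rot: [-0.145, -0.69, 0.694, 0.144]
contact_force: [0.4, -0.9, -1.9]
gripper_width: 12.9
```

```bash
python3 -c "
from h import *
turn([.04]*3)"
```

```text
t 17.65 a 2.096 errTool [-0.02  0.12  0.43] (feed -0.38) tilt [ 0.0015 -0.0054] F [ 0.36 -0.95 -1.9 ] Tz 0.263 T [-0.32 -0.05] eff6 0.016 w 12.9 j6 -0.44
(x 0.0002 z -0.0004 wy 0.040) (x 0.0003 z -0.0004 wy 0.040) (x 0.0003 z -0.0004 wy 0.040)
```

>>> {"op": "play_rows", "data": {"series": [[0.0002,0,-0.0005,-0.001,0.04,0,0.005],[0.0002,0,-0.0005,-0.001,0.04,0,0.005]]}}

```text
clock: 17.85
position: [515.8, -149.2, 51.9]
ee_rot: [-0.172, -0.685, 0.687, 0.171]
contact_force: [0.3, -2.2, -2.6]
gripper_width: 13.0
```

```bash
python3 -c "
from h import *
turn([.04]*3)"
```

```text
t 17.85 a 2.175 errTool [-0.02  0.13  0.46] (feed -0.39) tilt [ 0.0017 -0.0042] F [ 0.3  -2.2  -2.65] Tz 0.270 T [-0.4  -0.09] eff6 0.015 w 13.0 j6 -0.52
(x 0.0003 z -0.0004 wy 0.040) (x 0.0003 z -0.0004 wy 0.040) (x 0.0003 z -0.0004 wy 0.040)
```

>>> {"op": "play_rows", "data": {"series": [[0.0003,0,-0.0005,0,0.04,0,0.005]]}}

```text
clock: 17.95
position: [515.7, -148.7, 51.9]
ee_rot: [-0.186, -0.681, 0.684, 0.184]
contact_force: [0.7, -1.0, -2.5]
gripper_width: 12.6
```

```bash
python3 -c "
from h import *
turn([.04])"
```

```text
t 17.95 a 2.214 errTool [-0.04  0.1   0.45] (feed -0.38) tilt [ 0.0015 -0.0046] F [ 0.7  -0.98 -2.52] Tz 0.230 T [-0.52 -0.12] eff6 0.015 w 12.6 j6 -0.56
(x 0.0003 z -0.0004 wy 0.040)
```

>>> {"op": "play_rows", "data": {"series": [[0.0003,0,-0.0004,0,0.03,0,0.005]]}}

```text
clock: 18.05
position: [515.7, -148.3, 51.9]
ee_rot: [-0.196, -0.678, 0.681, 0.194]
contact_force: [0.8, -2.7, -2.3]
gripper_width: 13.3
```

```bash
python3 -c "
from h import *
turn([.04])"
```

```text
t 18.05 a 2.243 errTool [-0.04  0.13  0.44] (feed -0.37) tilt [ 0.0013 -0.0051] F [ 0.81 -2.67 -2.27] Tz 0.220 T [-0.57 -0.14] eff6 -0.096 w 13.3 j6 -0.59
(x 0.0003 z -0.0004 wy 0.040)
```

>>> {"op": "play_rows", "data": {"series": [[0.0003,0,-0.0004,0,0.03,0,0.005]]}}

```text
clock: 18.15
position: [515.7, -148.0, 51.9]
ee_rot: [-0.206, -0.675, 0.679, 0.204]
contact_force: [0.3, -1.4, -2.9]
gripper_width: 12.9
```

```bash
python3 -c "
from h import *
turn([.04])
snap('scene','s5');c=cv2.imread('pics/s5.png');d=cv2.imread('pics/s4.png');f=lambda c:cv2.resize(c[170:230,270:335],None,fx=6,fy=9,interpolation=cv2.INTER_CUBIC);cv2.imwrite('pics/c5.png',np.hstack([f(d),f(c)]))"
```

```text
t 18.15 a 2.272 errTool [-0.06  0.12  0.46] (feed -0.39) tilt [ 0.0011 -0.0056] F [ 0.3  -1.42 -2.93] Tz 0.311 T [-0.56 -0.16] eff6 -0.086 w 12.9 j6 -0.62
(x 0.0003 z -0.0004 wy 0.040)
```

View pics/c5.png

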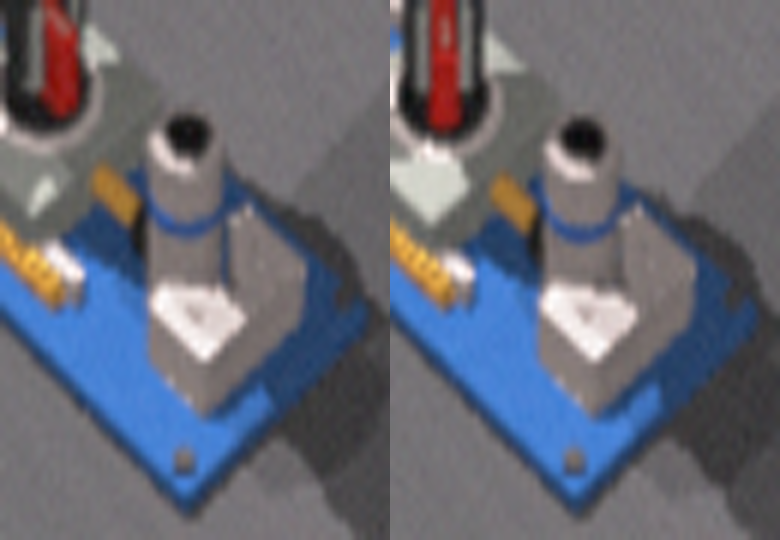

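Comparing the two crops, the ring moved from (187,130) to (190,137), so the nose is now sliding the socket. I'll average the torque over several readings and track the socket sub-pixel in the scene camera.

```bash
cat >> h.py <<'E'
def track(img):
    ref=cv2.cvtColor(cv2.imread('pics/s5.png'),cv2.COLOR_BGR2GRAY); t=cv2.resize(ref[179:200,294:309],None,fx=10,fy=10,interpolation=cv2.INTER_CUBIC)
    g=cv2.resize(cv2.cvtColor(img,cv2.COLOR_BGR2GRAY)[171:208,286:317],None,fx=10,fy=10,interpolation=cv2.INTER_CUBIC)
    _,v,_,loc=cv2.minMaxLoc(cv2.matchTemplate(g,t,cv2.TM_CCOEFF_NORMED)); return np.array(loc)/10-[8,8]
def meas(n=5):
    L=[];T=[];Fc=[]
    for i in range(n):
        L.append(track(get_image('scene')['color'][:,:,::-1])); s=read_state(); T.append(s['wrist_torque'][2]);Fc.append(s['contact_force'])
    print('track',np.mean(L,0),'sd',np.std(L,0),'Tz',np.mean(T),np.round(T,3),'F',np.mean(Fc,0))
E
python3 -c "
from h import *
print(track(cv2.imread('pics/s4.png')))
meas();turn([.03]*3)
u=[proj('s5',[504.,-52,82]),proj('s5',np.array([504.,-52,82])+10*F)];print((u[1]-u[0])/10)"
```

```text
[-0.9 -0.5]
track [0. 0.] sd [0. 0.] Tz 0.132319903331719 [0.078 0.124 0.155 0.158 0.148] F [ 0.3934 -2.5459 -1.5488]
t 18.45 a 2.272 errTool [-0.04  0.11  0.42] (feed -0.34) tilt [ 0.0013 -0.0052] F [ 0.57 -2.75 -1.38] Tz 0.148 T [-0.67 -0.17] eff6 -0.177 w 12.9 j6 -0.62
(x 0.0002 z -0.0003 wy 0.030) (x 0.0002 z -0.0003 wy 0.030) (x 0.0003 z -0.0003 wy 0.030)
[0.253  0.1624]
```

>>> {"op": "play_rows", "data": {"series": [[0.0003,0,-0.0004,0,0.04,0,0.005]]}}

```text
clock: 18.55
position: [515.6, -147.5, 51.9]
ee_rot: [-0.219, -0.671, 0.674, 0.217]
contact_force: [0.5, -1.1, -2.1]
gripper_width: 13.1
```

```bash
python3 -c "
from h import *
meas();turn([.03]*3)"
```

```text
track [0. 0.] sd [0. 0.] Tz 0.08038219647900484 [0.2   0.063 0.024 0.073 0.042] F [-0.0996 -2.6212 -2.1377]
t 18.80 a 2.312 errTool [-0.03  0.14  0.41] (feed -0.32) tilt [ 0.0012 -0.0051] F [-0.05 -2.63 -2.71] Tz 0.042 T [-0.65 -0.1 ] eff6 -0.084 w 12.9 j6 -0.66
(x 0.0002 z -0.0003 wy 0.030) (x 0.0003 z -0.0003 wy 0.030) (x 0.0003 z -0.0002 wy 0.030)
```

>>> {"op": "play_rows", "data": {"series": [[0.0003,0,-0.0004,0,0.03,0,0.005]]}}

```text
clock: 18.9
position: [515.5, -147.2, 51.9]
ee_rot: [-0.229, -0.668, 0.671, 0.227]
contact_force: [-0.2, -3.2, -2.7]
gripper_width: 13.1
```

```bash
python3 -c "
from h import *
turn([.03])"
```

```text
t 18.90 a 2.341 errTool [-0.06  0.12  0.45] (feed -0.37) tilt [ 0.0011 -0.0054] F [-0.18 -3.24 -2.68] Tz 0.298 T [-0.88 -0.09] eff6 -0.030 w 13.1 j6 -0.69
(x 0.0003 z -0.0003 wy 0.030)
```

>>> {"op": "play_rows", "data": {"series": [[0.0003,0,-0.0003,0,0.03,0,0.005]]}}

```text
clock: 19.0
position: [515.5, -146.8, 51.9]
ee_rot: [-0.239, -0.664, 0.668, 0.237]
contact_force: [1.0, -2.1, -3.0]
gripper_width: 13.3
```

```bash
python3 -c "
from h import *
turn([.03])"
```

```text
t 19.00 a 2.371 errTool [-0.1   0.12  0.46] (feed -0.39) tilt [ 0.001  -0.0057] F [ 1.02 -2.11 -3.05] Tz 0.289 T [-0.58 -0.12] eff6 -0.133 w 13.3 j6 -0.72
(x 0.0003 z -0.0002 wy 0.030)
```

>>> {"op": "play_rows", "data": {"series": [[0.0003,0,-0.0003,0,0.03,0,0.005]]}}

```text
clock: 19.1
position: [515.5, -146.5, 51.9]
ee_rot: [-0.249, -0.66, 0.664, 0.247]
contact_force: [-0.2, -3.2, -2.0]
gripper_width: 13.3
```

```bash
python3 -c "
from h import *
turn([.03])"
```

```text
t 19.10 a 2.400 errTool [-0.11  0.12  0.47] (feed -0.40) tilt [ 0.0009 -0.0059] F [-0.22 -3.24 -2.02] Tz 0.365 T [-0.62 -0.1 ] eff6 -0.146 w 13.3 j6 -0.75
(x 0.0003 z -0.0002 wy 0.030)
```

>>> {"op": "play_rows", "data": {"series": [[0.0003,0,-0.0002,0,0.02,0,0.005]]}}

```text
clock: 19.2
position: [515.4, -146.3, 51.9]
ee_rot: [-0.255, -0.658, 0.662, 0.253]
contact_force: [-0.0, -2.9, -3.0]
gripper_width: 12.9
```

```bash
python3 -c "
from h import *
turn([.03])"
```

```text
t 19.20 a 2.420 errTool [-0.09  0.11  0.49] (feed -0.39) tilt [ 0.0009 -0.0062] F [-0.04 -2.86 -2.98] Tz 0.346 T [-0.8  -0.17] eff6 -0.245 w 12.9 j6 -0.77
(x 0.0003 z -0.0002 wy 0.030)
```

>>> {"op": "play_rows", "data": {"series": [[0.0002,0,-0.0002,0,0.02,0,0.005]]}}

```text
clock: 19.3
position: [515.4, -146.0, 51.9]
ee_rot: [-0.262, -0.655, 0.659, 0.26]
contact_force: [-0.2, -3.1, -1.9]
gripper_width: 13.0
```

```bash
python3 -c "
from h import *
turn([.03])"
```

```text
t 19.30 a 2.440 errTool [-0.12  0.11  0.47] (feed -0.40) tilt [ 0.0008 -0.0064] F [-0.2  -3.11 -1.85] Tz 0.387 T [-0.66 -0.12] eff6 -0.226 w 13.0 j6 -0.79
(x 0.0003 z -0.0002 wy 0.030)
```

Torque has risen about 0.15 N m over the free-turning level, which puts the clamp at about 12–13 N. I'll hold briefly, then let go.

>>> {"op": "play_rows", "data": {"series": [[0,0,0,0,0,0,0.005],[0,0,0,0,0,0,0.005],[0,0,0,0,0,0,0.005],[0,0,0,0,0,0,0.03],[0,0,0,0,0,0,0.05],[0,0,0,0,0,0,0.05],[0,0,0,0,0,0,0.05]]}}

```text
clock: 20.0
position: [515.9, -145.1, 52.6]
ee_rot: [-0.263, -0.656, 0.658, 0.26]
contact_force: [0.2, -0.5, 0.6]
gripper_width: 50.2
```

>>> {"op": "play_rows", "data": {"series": [[0,-0.01,0,0,0,0,0.05],[0,-0.025,0,0,0,0,0.05],[0,-0.03,0,0,0,0,0.05],[0,-0.03,0,0,0,0,0.05],[0,-0.03,0,0,0,0,0.05],[0,-0.015,0,0,0,0,0.05],[0,0,0,0,0,0,0.05],[0,0,0,0,0,0,0.05],[0,0,0,0,0,0,0.05]]}}

```text
clock: 20.9
position: [514.8, -144.0, 202.2]
ee_rot: [-0.263, -0.656, 0.658, 0.26]
contact_force: [-0.1, 0.5, -0.1]
gripper_width: 50.0
```

```bash
python3 -c "
from h import *
show();snap('scene','s6');snap('wrist','w6');print(track(cv2.imread('pics/s6.png')))
b=cv2.imread('pics/w6.png');c=cv2.imread('pics/s6.png');cv2.imwrite('pics/c6.png',np.hstack([cv2.resize(b,(400,300)),cv2.resize(c[155:230,235:335],(400,300),interpolation=cv2.INTER_CUBIC)]))"
```

```text
t 20.9 p [ 514.8096 -144.0223  202.1906] yaw 136.59 tool y [ 0.0041 -0.0046 -1.    ] F [-0.1353  0.4705 -0.1481] T [ 0.0323 -0.0042 -0.0083] w 50.0 j [ 0.0336  0.2529 -0.2639  0.0055 -1.05   -0.7939]
[ 0.1 -0.1]
```

View pics/c6.png

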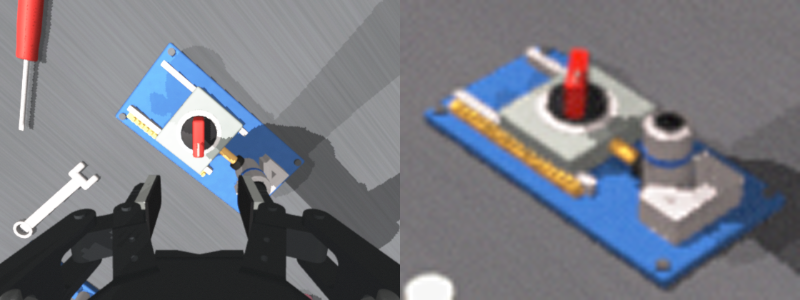

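The socket stands upright with the nose on it and both walls of the V behind it, and the gripper is clear. It has not moved over the last 2 mm of nose travel, so it is home.

```bash
python3 -c "
from h import *
print(job_done())"
```

```text
the job is handed in; nothing more can be done
None
```

The blue-banded socket is clamped upright in the V, and I've handed the job in. I stood it about 4 mm short of the V and let go. I then turned the red knob about 2.44 rad clockwise, moving along with the carriage, and released it. It took about 21 s of the 72 s allowed.

- **Clamping force:** I estimate 12–13 N. Turning torque rose from about 0.21 N m free to about 0.36 N m at the end. Single torque readings vary by about 0.03 N m (roughly 2–3 N), so treat the force as an estimate.
- **Home in the V:** image tracking showed no socket movement over the last 2 mm of carriage travel. One pixel there is about 3 mm, so this check is coarse. I did not re-measure the final distance to the V.
- **Readings that disagreed:** with the hand at rest, torque read only 0.04–0.16 N m, so I ignored those readings. Joint 6 effort also drifted and was not usable.
- **Let go:** the last pictures show the socket upright with the nose on it. The gripper was open and about 150 mm above the knob, with contact force near zero.
- **Other things in the scene:** I took no final picture of the other things. I moved over or beside them and saw no sign of touching any.

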